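Seat a felt-bob mandrel against the end stop of a V-block

TASK

Take the mandrel with the white felt bob from the wooden rack, lay its shank in the groove of the blue V-block fixture behind the spring roller, and slide it along under the roller until its nose bears firmly on the brass screw of the yellow end stop. Feel for the stop and press gently, do not ram it; leave the mandrel lying home in the groove and let go of it. Leave the red-bob mandrel and everything else on the bench alone.

Things in the scene. Friction and masses are not known exactly. Their poses are not given: they have to be found in the camera images.
- bob (a point): centre of the rigid white cylindrical bob (30 mm in diameter, 30 mm long) on the mandrel to seat: grip it here. x points along the shank to the nose; the mandrel may roll about x. The bob's flat rear face is 15 mm behind this point, the nose tip 165 mm ahead. At the start the axis is level, 55 mm above the table; the bob hangs free beyond the rack on the robot's side
- nose (a point): tip of that mandrel's hemispherical nose, on its axis; x along the shank, outward. The shank is a steel tube 14 mm in diameter, 150 mm long from bob to tip; the whole mandrel weighs about 90 g and balances 80 mm ahead of the bob's centre
- red_bob (a point): centre of the red bob on the other mandrel in the rack (same size, not to be disturbed); axes as for the white one
- rack: wooden rack, fixed, 100 x 135 x 57 mm, origin at the centre of its underside, two 90 mm long troughs along its x, 42 mm either side of its middle (y). Which trough holds the white-bob mandrel varies
- fixture: steel V-block on a blue foot, fixed; origin on the table, x along the groove towards the end stop, z up. The 90 degree groove, open on top, 23 mm wide at its lips 57 mm high, runs from x = -58 mm (open end) to x = 82 mm. A shank lying in it has its axis at y = 0, 55 mm high. Laid with the nose at x = 35 to 48 mm it is short of the roller and stays when let go
- roller_mark (a point): point on the groove's line (55 mm high) under the white spring roller, 29 mm before the stop plate. The roller, 14 mm in diameter, hangs 2.5 mm into the shank's path from a bridge (56 mm wide, 101 mm high). The nose tip meets it 1 mm before this point and lifts it with 2 to 5 N; it then bears on the shank with about 4.5 N and holds it by slight friction
- stop_plate (a point): centre of the yellow end stop plate's face, 55 mm high; axes as the fixture. From here a 10 mm brass stop screw points back along the groove's line; the nose must touch its tip, which stands somewhere from 2 to 14 mm ahead of this point: set differently each time, not measured, so feel for it. The bob is then 7 to 19 mm clear of the groove's open end
- end_stop: yellow plate, 12 mm thick, 50 mm wide, 70 mm high, across the groove's far end, with its brass stop screw; origin on the table under the plate's face, which looks to -x. It is rigid and set for gauging: more than 20 N on it knocks it out. A press of 6 to 12 N on the screw for half a second seats the mandrel, on top of the 0.5 to 5 N that sliding under the roller takes
- bar_brown: brown bar of polishing compound, 75 x 28 x 24 mm, origin under its centre
- bar_green: green bar of compound, 90 x 36 x 30 mm, origin under its centre
- brush: hand brush with yellow handle, lying
- jar: amber jar, 60 mm in diameter, 80 mm high, origin under its centre
- cup: white cup, 80 mm in diameter, 75 mm high, origin under its centre
- ring_cone: steel ring-sizing cone on a 70 mm foot, 110 mm high, origin under its centre
Mind the look-alikes: they are no part of the job. What is shaped like the fixture but pink is not meant.

How it is judged:
By the outcome, as a careful person would: the job done as asked, in the order asked, and still so for the second after the job is handed in, with the robot touching nothing.
It also fails if it takes over 72 s, if anything falls off the work surface, if the arm or the gripper's body presses on something with over 40 N, if the wrist force passes 120 N, or if a joint passes its speed limit or range.

ROBOT

A 7-joint arm with a two-finger parallel gripper is mounted at the origin on the work surface. World frame = base frame: x ahead of the robot, y to its left, z up, the work surface at z = 0. Lengths are in mm, angles in rad, forces in N, time in s.
With the tool pointing down it reaches from about 400 to 875 mm from the base axis. Payload 6.5 kg.
Tool frame: the origin (TCP) lies at the very end of the fingers, on their centre line; the grasp point (between the pads) lies 19 mm behind it; z points along the fingers, x is the direction in which the jaws open and shut, and the axes are right-handed (so a half turn about z gives the same grasp; the last joint's range is limited). The gripper opens to 88 mm and grips with 3 to 60 N. Pads are 18 mm wide; open, the fingers measure 123 mm over their backs; the gripper's body (75 mm by 187 mm) begins 45 mm behind the grasp point.
Start: joints at [1.279, 0.536, -0.004, 1.538, 0.003, 1.067, -0.071], TCP at [145.522, -633.493, 238.716] pointing down, gripper open.
Joint ranges: [-2.7, 2.7], [-0.37, 2.16], [-1.27, 1.26], [0.24, 2.4], [-1.31, 4.45], [0.19, 1.91], [-2.76, 2.76]. Speed limits (rad/s): [2.39, 2.39, 3.14, 3.14, 3.14, 3.14, 3.14].

INTERFACE

Orientations are given as a 3x3 rotation matrix whose columns are the frame's x, y, z axes.
In Python, from station import * gives the robot as it stands.
- The arm moves only by the shell command python3 -m jog 'ROWS'. ROWS is JSON, a list of rows, each a list of 7 numbers: the finger opening in mm, from 0 to 88.1, then the shift along the tool's x, y, z in mm, then the turn, a rotation vector about the tool's x, y, z in rad. A call has exactly 5 rows; each row shifts and turns the commanded pose from where the row before left it, along the tool's axes as they then stand; what a row does not reach is not made up. A row lasts 1/8 s, in which the tool goes at most 62.5 mm and 10.7 degrees, less where a joint would pass 70% of its speed; a pose out of reach is approached as far as the arm can. A call is refused whole if a number of a shift passes 62.5 or a number of a turn 0.188, either way. A call with a gripper value outside its range is refused whole. The fingers move at their own pace and stop on an object; the grip force is fixed at half the most. Time passes only in rows, so rows that do not move let the fingers close, or fill a call up. It gives the time, the measured TCP pose, the force and the opening at its end, in the units of the state.
- state(): the state, without advancing time (a new reading comes with each control period).
- capture(name): name is "scene" or "top" or "wrist"; returns a dict with "img" (480x640x3 uint8, red, green, blue), "camera_matrix" (3x3 intrinsics, pixels), "world_from_camera" (4x4, takes a point from camera to world coordinates). Camera axes: x right, y down, z forward; pixel columns grow to the right and rows downward; lengths in mm; the calibration is good to about 2 mm. A picture is of the moment at which its call begins. There is no depth.
- job_done(): hands the job in, once; it reports no verdict.
The state is a dict: "time": time; "joints": joint angles; "dq": joint speeds; "joint_efforts": joint torques, N m; "tcp_pos": TCP position; "tcp_rot": TCP orientation; "wrist_force": force on the tool from outside, world axes, zero at the start; "torque": the same for the moment, N m; "gripper_width": finger opening in mm.
Only numpy, scipy, OpenCV 4.12 (cv2) and the standard library are available. Lean on these libraries where they do the work, as an engineer would, in place of code of your own. Each camera call takes 0.05 s, during which the arm holds its last target. There are 200 camera calls.

## Working session

There is one attempt and no reset: what is moved stays moved. The work goes in short steps, Python scripts to look and compute and a shell command to move; the robot and the scene stay as the last step left them, time stands still between calls to the robot, and variables do not carry over. Pictures are saved under pics/ and viewed, about 8 in all and at most 12, crops included, and the job is handed in when it is done.

```bash
mkdir -p pics; cat > h.py <<'E'
from station import *
import numpy as np, cv2
def ray(c,u,v,z):
    K=np.array(c["camera_matrix"]);T=np.array(c["world_from_camera"])
    d=T[:3,:3]@np.linalg.inv(K)@[u,v,1];o=T[:3,3]
    return o+d*(z-o[2])/d[2]
def proj(c,p):
    K=np.array(c["camera_matrix"]);T=np.linalg.inv(np.array(c["world_from_camera"]))
    q=K@(T[:3,:3]@np.array(p)+T[:3,3]);return q[:2]/q[2]
def save(c,n,crop=None,s=1):
    im=c["img"][:,:,::-1]
    if crop: x0,y0,x1,y1=crop; im=im[y0:y1,x0:x1]
    cv2.imwrite(n,cv2.resize(im,None,fx=s,fy=s,interpolation=cv2.INTER_CUBIC))
E
python3 - <<'E'
from h import *
import pickle
for n in("scene","top"):
    c=capture(n);save(c,f"pics/{n}1.png");pickle.dump(c,open(n+".pkl","wb"));print(n,np.round(c["world_from_camera"],2).tolist(),np.round(c["camera_matrix"]).tolist())
s=state();print(s["time"],np.round(s["tcp_rot"],3).tolist(),s["wrist_force"])
E
```

```text
scene [[-0.2, 0.75, -0.63, 1286.9], [0.98, 0.17, -0.12, 129.82], [0.02, -0.64, -0.77, 904.68], [0.0, 0.0, 0.0, 1.0]] [[437.0, 0.0, 318.0], [0.0, 437.0, 240.0], [0.0, 0.0, 1.0]]
top [[-0.01, -0.99, 0.17, 385.4], [-1.0, 0.01, -0.02, -2.43], [0.02, -0.17, -0.99, 1273.55], [0.0, 0.0, 0.0, 1.0]] [[513.0, 0.0, 326.0], [0.0, 513.0, 241.0], [0.0, 0.0, 1.0]]
0.1 [[0.224, -0.975, -0.0], [-0.975, -0.224, 0.001], [-0.002, 0.0, -1.0]] [-0.0150425   0.30826799  1.18862713]
```

View pics/top1.png

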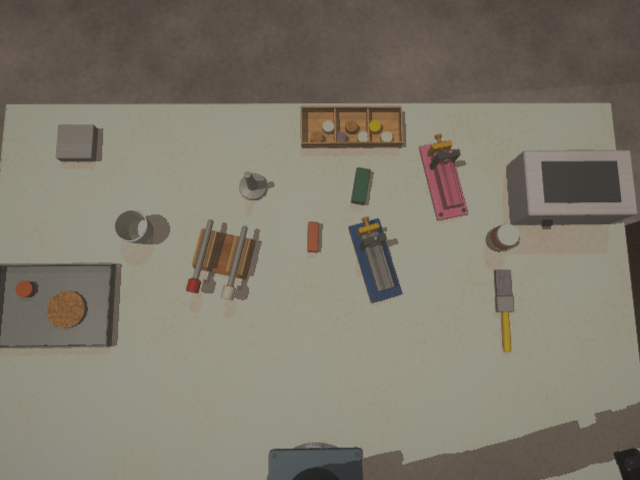

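View pics/scene1.png

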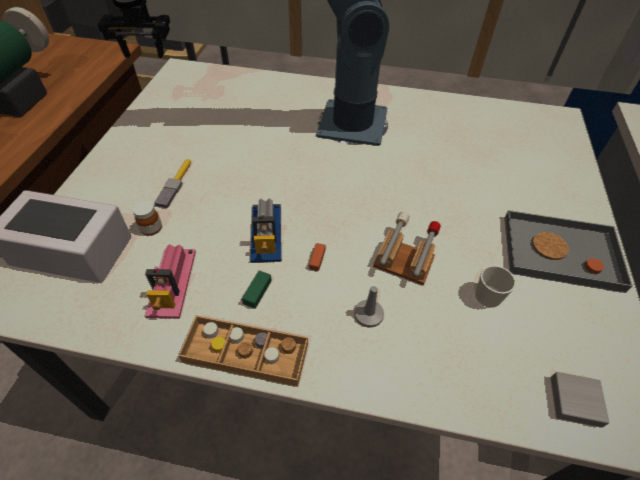

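White-bob mandrel: bob at about (229,293) in the top view, with the red bob at (193,285). There are two fixture shapes, blue at (375,260) and pink at (443,180). The blue one is meant. I'll enlarge both regions to confirm.

```bash
python3 - <<'E'
from h import *
import pickle
c=pickle.load(open("top.pkl","rb"))
im=c["img"][:,:,::-1]
a=cv2.resize(im[210:310,175:265],None,fx=4.4,fy=4.4,interpolation=cv2.INTER_CUBIC)
b=cv2.resize(im[210:310,335:425],None,fx=4.4,fy=4.4,interpolation=cv2.INTER_CUBIC)
cv2.imwrite("pics/crop1.png",np.hstack([a,b]))
for n,u,v,z in[("bob",229,293,55),("nose",244,228,55),("red",193,285,55)]:print(n,ray(c,u,v,z).round(1))
E
```

```text
bob [469.7 198.6  55. ]
nose [625.7 165.5  55. ]
red [489.4 283.7  55. ]
```

View pics/crop1.png

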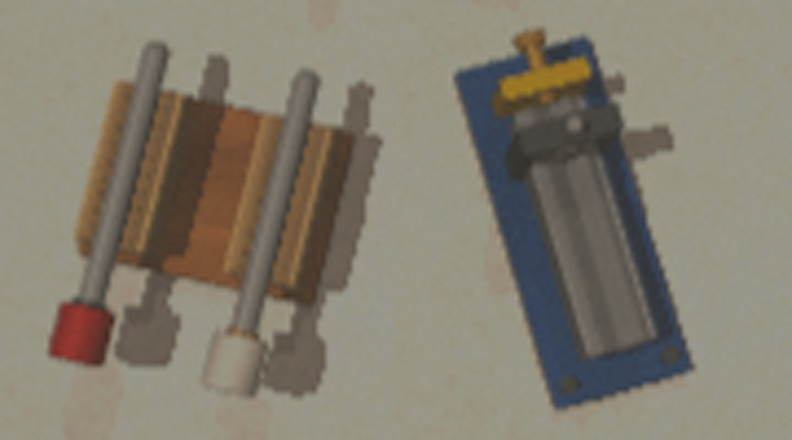

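```bash
python3 - <<'E'
from h import *
import pickle
c=pickle.load(open("top.pkl","rb"))
A=lambda x,y:(175+x/4.4-.4,210+y/4.4-.4)
B=lambda x,y:(335+(x-396)/4.4-.4,210+y/4.4-.4)
b=ray(c,*A(234,362),55);n=ray(c,*A(307,72),55);d=n-b
print("bob",b,"nose",n,"len",np.linalg.norm(d),"yaw",np.arctan2(d[1],d[0]))
g0=ray(c,*B(618,352),57);g1=ray(c,*B(562,155),57);d=g1-g0
print("open end",g0,"bridge",g1,np.linalg.norm(d),np.arctan2(d[1],d[0]))
P=[ray(c,*B(*p),10) for p in[(553,408),(692,370),(587,38),(455,74)]]
print(np.round(P,1).tolist(),[np.arctan2(*(q-p)[1::-1]) for p,q in((P[0],P[3]),(P[1],P[2]))])
s=ray(c,*B(545,75),70);print("plate top",s)
s=state();R=np.array(s["tcp_rot"])
t=b+[0,0,0];print("tcp->bob in tool axes",R.T@(t-np.array(s["tcp_pos"])),"toolx yaw",np.arctan2(R[1,0],R[0,0]))
E
```

```text
bob [472.35939864 201.5019975   55.        ] nose [630.72648045 164.70994274  55.        ] len 162.58470990969582 yaw -0.22827199040031454
open end [ 473.59315903 -170.75895868   57.        ] bridge [ 581.55171085 -143.43539546   57.        ] 111.36258805573497 0.247887679055815
[[446.2, -139.9, 10.0], [466.5, -218.5, 10.0], [657.0, -165.1, 10.0], [636.6, -88.9, 10.0]] [np.float64(0.26188934836418265), np.float64(0.27317811420885807)]
plate top [ 623.68120048 -133.8631172    70.        ]
tcp->bob in tool axes [-739.7494573  -505.61532014  184.01521709] toolx yaw -1.3449012053582703
```

```bash
for i in 1 2; do python3 -m jog '[[88,-40,-43,0,0,0,0],[88,-40,-43,0,0,0,0],[88,-40,-43,0,0,0,0],[88,-40,-43,0,0,0,0],[88,-40,-43,0,0,0,0]]'; done
```

```text
time: 0.72
tcp_pos: [311.0, -388.6, 238.6]
tcp_rot: [[0.224, -0.975, -0.0], [-0.975, -0.224, 0.0], [-0.0, 0.0, -1.0]]
wrist_force: [0.5, 0.1, -0.0]
gripper_width: 87.8
time: 1.35
tcp_pos: [475.6, -145.8, 238.6]
tcp_rot: [[0.224, -0.975, -0.0], [-0.975, -0.224, -0.0], [0.0, 0.0, -1.0]]
wrist_force: [1.1, -0.4, -0.6]
gripper_width: 88.0
```

```bash
python3 -c "
from h import *;import pickle
c=capture('wrist');pickle.dump(c,open('wf.pkl','wb'));save(c,'pics/wf.png')"
python3 -m jog '[[88,-56.5,-12.5,0,0,0,0],[88,-56.5,-12.5,0,0,0,0],[88,-56.5,-12.5,0,0,0,0],[88,-56.5,-12.5,0,0,0,0],[88,-56.5,-12.5,0,0,0,0]]'
python3 -m jog '[[88,-56.5,-12.5,0,0,0,0],[88,0,0,0,0,0,0.152],[88,0,0,0,0,0,0.152],[88,0,0,0,0,0,0.152],[88,0,0,0,0,0,0]]'
python3 -c "
from h import *;import pickle
c=capture('wrist');pickle.dump(c,open('wr.pkl','wb'));save(c,'pics/wr.png')
a=cv2.imread('pics/wf.png');b=cv2.imread('pics/wr.png')
cv2.imwrite('pics/w2.png',np.hstack([cv2.resize(a,(400,300)),cv2.resize(b,(400,300))]))
print(state()['joints'])"
```

```text
time: 2.02
tcp_pos: [472.3, 143.3, 238.6]
tcp_rot: [[0.224, -0.975, -0.0], [-0.975, -0.224, -0.0], [0.0, 0.0, -1.0]]
wrist_force: [1.5, 0.0, -0.8]
gripper_width: 88.2
time: 2.65
tcp_pos: [472.0, 199.5, 238.4]
tcp_rot: [[-0.227, -0.974, -0.001], [-0.974, 0.227, -0.001], [0.001, 0.0, -1.0]]
wrist_force: [0.4, 0.2, -0.1]
gripper_width: 88.0
[-0.18898292  0.32818212 -0.36361104  1.88158752  0.140844    0.95710342
 -2.41407063]
```

View pics/w2.png

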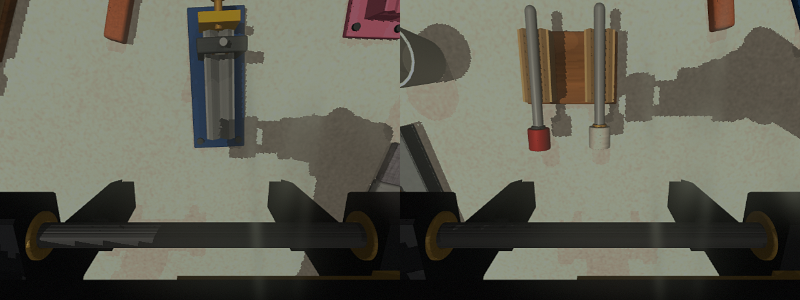

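Left is the fixture and right is the rack, both from the wrist camera. The white bob is at about (318,221) full-res, with its shank nearly vertical in the image. I'll enlarge both.

```bash
python3 - <<'E'
import cv2,numpy as np
a=cv2.imread('pics/wf.png')[0:250,270:430];b=cv2.imread('pics/wr.png')[0:250,240:400]
r=lambda i:cv2.resize(i,None,fx=2.4,fy=2.4,interpolation=cv2.INTER_CUBIC)
cv2.imwrite('pics/w3.png',np.hstack([r(a),r(b)]))
E
```

```text
(no output)
```

View pics/w3.png

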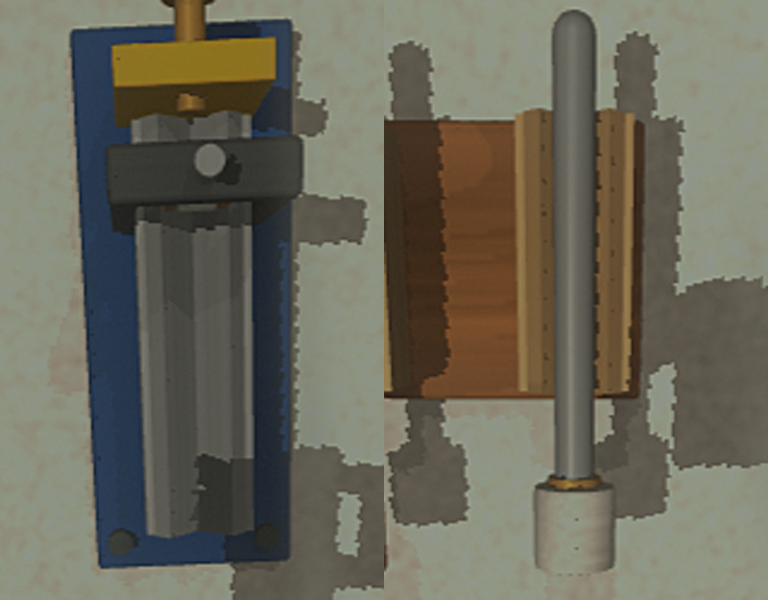

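```bash
python3 - <<'E'
from h import *
import pickle
c=pickle.load(open("wr.pkl","rb"));T=np.array(c["world_from_camera"]);print("cam",T[:3,3].round(1),T[:3,2].round(3))
W=lambda x,y:(240+(x-384)/2.4-.3,y/2.4-.3)
F=lambda x,y:(270+x/2.4-.3,y/2.4-.3)
n=ray(c,*W(574,10),55);e=ray(c,*W(574.5,478),55);d=n-e;yaw=np.arctan2(d[1],d[0])
print("nose",n,"yaw",yaw,"bob",n-165*d/np.linalg.norm(d))
print("bob front top",ray(c,*W(574.5,487),70),"rear",ray(c,*W(574.5,573),55),"width",np.linalg.norm(ray(c,*W(534,530),55)-ray(c,*W(615,530),55)))
c=pickle.load(open("wf.pkl","rb"));T=np.array(c["world_from_camera"]);print("cam",T[:3,3].round(1))
g0=ray(c,*F(199.5,533),57);g1=ray(c,*F(193,225),57);d=g1-g0;y=np.arctan2(d[1],d[0]);print("open",g0,g1,y)
u=np.array([np.cos(y),np.sin(y),0])
print("origin",g0+58*u,"screw-ish tip x",u@(ray(c,*F(190,105),55)-g0)-58,"plate lower",u@(ray(c,*F(190,45),70)-g0)-58)
for z in(0,10):
  P=[ray(c,*F(*p),z) for p in[(101,566),(289,558),(73,30),(290,20)]];print(z,[np.arctan2(*(P[b]-P[a])[1::-1]) for a,b in((0,2),(1,3))],np.round(sum(P)/4,1),np.linalg.norm(P[0]-P[1]),np.linalg.norm(P[0]-P[2]))
E
```

```text
cam [539.3 183.9 386.4] [-0.263  0.061 -0.963]
nose [634.00840986 164.24170941  55.        ] yaw -0.22958301416840196 bob [473.33778319 201.79100669  55.        ]
bob front top [488.45606529 198.14808826  70.        ] rear [454.85398028 206.14926846  55.        ] width 29.5606368639631
cam [ 542.9 -130.3  386.6]
open [ 479.01366336 -172.40668474   57.        ] [ 580.07820773 -144.66590969   57.        ] 0.26788803363864344
origin [ 534.94492367 -157.05435203   57.        ] screw-ish tip x 83.44406842991776 plate lower 96.90393554051352
0 [np.float64(0.26918049914381115), np.float64(0.27147690686784975)] [ 554.  -153.5    0. ] 80.80838811382309 205.15397337090138
10 [np.float64(0.2691804991438111), np.float64(0.27147690686785014)] [ 553.7 -152.9   10. ] 78.71814817251662 199.8473333145056
```

```bash
python3 -m jog '[[60,-2.2,-0.8,40,0,0,0],[60,0,0,50,0,0,0],[60,0,0,50,0,0,0],[60,0,0,40,0,0,0],[60,0,0,22,0,0,0]]'
python3 -m jog '[[0,0,0,0,0,0,0],[0,0,0,0,0,0,0],[0,0,0,0,0,0,0],[0,0,0,0,0,0,0],[0,0,0,0,0,0,0]]'
```

```text
time: 3.32
tcp_pos: [472.4, 201.1, 34.5]
tcp_rot: [[-0.225, -0.974, -0.003], [-0.974, 0.225, -0.001], [0.002, 0.002, -1.0]]
wrist_force: [-0.1, 0.9, -0.4]
gripper_width: 60.0
time: 3.95
tcp_pos: [474.2, 202.0, 37.3]
tcp_rot: [[-0.228, -0.974, 0.002], [-0.974, 0.228, 0.001], [-0.001, -0.001, -1.0]]
wrist_force: [1.7, 0.3, 2.3]
gripper_width: 29.0
```

```bash
python3 -m jog '[[0,0,0,-8,0,0,0],[0,0,0,-15,0,0,0],[0,0,0,-30,0,0,0],[0,0,0,-40,0,0,0],[0,0,0,-30,0,0,0]]'
python3 -m jog '[[0,0,0,0,0,0,0],[0,0,0,0,0,0,0],[0,0,0,0,0,0,0],[0,0,0,0,0,0,0],[0,0,0,0,0,0,0]]'
python3 - <<'E'
from h import *
import pickle
w=capture('wrist');s=capture('scene')
p=np.array(state()['tcp_pos'])+[0,0,19];print(p)
pickle.dump((w,s),open('lift.pkl','wb'))
d=np.array([np.cos(-.2296),np.sin(-.2296),0])
n=p+165*d
print('expect nose wrist',proj(w,n),'scene',proj(s,n),proj(s,n-[0,0,30]),'bob',proj(s,p))
u,v=map(int,proj(s,p+80*d))
save(w,'pics/a.png');a=cv2.resize(cv2.imread('pics/a.png'),(400,300))
save(s,'pics/b.png',(u-67,v-50,u+67,v+50),3)
b=cv2.resize(cv2.imread('pics/b.png'),(400,300));cv2.imwrite('pics/lift.png',np.hstack([a,b]));print(u,v)
E
```

```text
time: 4.58
tcp_pos: [473.6, 201.9, 162.1]
tcp_rot: [[-0.228, -0.974, 0.001], [-0.974, 0.228, 0.001], [-0.001, -0.001, -1.0]]
wrist_force: [-0.5, -0.5, -0.4]
gripper_width: 28.9
time: 5.2
tcp_pos: [473.2, 201.7, 159.2]
tcp_rot: [[-0.228, -0.974, -0.001], [-0.974, 0.228, -0.0], [0.001, 0.001, -1.0]]
wrist_force: [0.2, -0.1, -1.5]
gripper_width: 28.9
[473.36892842 201.78257848 178.44561531]
expect nose wrist [ 321.33167584 -257.31236198] scene [388.12858873 230.98057697] [386.2798907  239.68655523] bob [410.3399794  184.67613454]
400 206
```

View pics/lift.png

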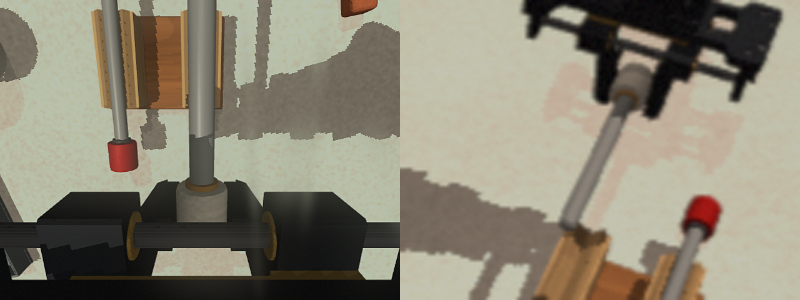

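```bash
python3 -m jog '[[0,20,-2,0,0,0,0],[0,40,-3,0,0,0,0],[0,45,-4,0,0,0,0],[0,45,-4,0,0,0,0],[0,45,-4,0,0,0,0]]'
python3 -m jog '[[0,45,-4,0,0,0,0],[0,45,-4,0,0,0,0],[0,45,-4,0,0,0,0],[0,40,-3,0,0,0,0],[0,25,-1,0,0,0,0]]'
python3 -m jog '[[0,0,0,0,0,0,-0.12],[0,0,0,0,0,0,-0.13],[0,0,0,0,0,0,-0.13],[0,0,0,0,0,0,-0.118],[0,0,0,0,0,0,0]]'
python3 -m jog '[[0,0,0,0,0,0,0],[0,0,0,0,0,0,0],[0,0,0,0,0,0,0],[0,0,0,0,0,0,0],[0,0,0,0,0,0,0]]'
python3 - <<'E'
from h import *
import pickle
s=state();p=np.array(s['tcp_pos'])+[0,0,19];R=np.array(s['tcp_rot']);print(p,np.arctan2(R[1,0],R[0,0])+np.pi/2,s['wrist_force'])
E
```

```text
time: 5.92
tcp_pos: [444.6, 5.2, 159.8]
tcp_rot: [[-0.229, -0.973, -0.0], [-0.973, 0.229, -0.001], [0.001, -0.0, -1.0]]
wrist_force: [0.1, -0.4, -1.0]
gripper_width: 28.7
time: 6.55
tcp_pos: [413.6, -193.5, 159.7]
tcp_rot: [[-0.232, -0.973, -0.001], [-0.973, 0.232, -0.001], [0.001, 0.0, -1.0]]
wrist_force: [-0.0, -0.0, -1.4]
gripper_width: 29.3
time: 7.18
tcp_pos: [414.4, -191.2, 159.7]
tcp_rot: [[0.262, -0.965, -0.001], [-0.965, -0.262, -0.0], [0.0, 0.001, -1.0]]
wrist_force: [0.4, 1.0, -0.9]
gripper_width: 28.7
time: 7.8
tcp_pos: [415.6, -190.3, 159.7]
tcp_rot: [[0.265, -0.964, 0.0], [-0.964, -0.265, -0.0], [0.0, -0.0, -1.0]]
wrist_force: [0.7, -0.3, -1.0]
gripper_width: 28.8
[ 415.57186801 -190.28549037  178.72160073] 0.2677657177405437 [ 0.66400964 -0.28405274 -1.03741035]
```

```bash
python3 -m jog '[[0,0,0,20,0,0,0],[0,0,0,30,0,0,0],[0,0,0,30,0,0,0],[0,0,0,19,0,0,0],[0,0,0,0,0,0,0]]'
python3 -m jog '[[0,0,0,0,0,0,0],[0,0,0,0,0,0,0],[0,0,0,0,0,0,0],[0,0,0,0,0,0,0],[0,0,0,0,0,0,0]]'
python3 - <<'E'
from h import *
import pickle
w=capture('wrist');t=capture('top');s=capture('scene')
p=np.array(state()['tcp_pos'])+[0,0,19];print(p)
d=np.array([np.cos(.268),np.sin(.268),0]);n=p+165*d
for N,c in(('w',w),('t',t),('s',s)):print(N,'nose',proj(c,n),'bob',proj(c,p),'fix open',proj(c,[479,-172.4,57]))
pickle.dump((w,t,s),open('pre.pkl','wb'))
save(w,'pics/a.png',(180,0,480,300),1.333)
u,v=map(int,proj(s,n));save(s,'pics/b.png',(u-40,v-40,u+40,v+40),5);print(u,v)
cv2.imwrite('pics/pre.png',np.hstack([cv2.imread('pics/a.png')[:400,:400],cv2.imread('pics/b.png')]))
E
```

```text
time: 8.43
tcp_pos: [414.7, -189.9, 59.7]
tcp_rot: [[0.265, -0.964, -0.003], [-0.964, -0.265, 0.001], [-0.002, 0.002, -1.0]]
wrist_force: [0.6, -0.2, -0.7]
gripper_width: 28.8
time: 9.05
tcp_pos: [415.6, -190.4, 60.9]
tcp_rot: [[0.265, -0.964, 0.0], [-0.964, -0.265, -0.0], [0.0, -0.0, -1.0]]
wrist_force: [-0.6, 0.5, -0.9]
gripper_width: 29.0
[ 415.5340389  -190.33088956   79.71682707]
w nose [ 322.17959579 -254.69226096] bob [322.1485802  330.07636113] fix open [320.87928017 144.77347093]
t nose [374.82870927 246.16138383] bob [395.61698885 313.92446898] fix open [385.67096129 287.31378468]
s nose [263.38945278 219.20264827] bob [264.35721102 175.58335112] fix open [264.82435655 198.08999851]
263 219
```

View pics/pre.png

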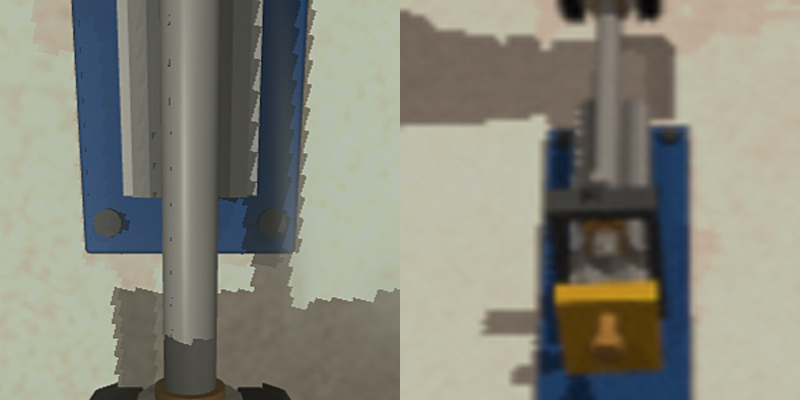

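```bash
python3 -m jog '[[0,-0.3,0,8,0,0,0],[0,0,0,8,0,0,0],[0,0,0,4,0,0,0],[0,0,0,0,0,0,0],[0,0,0,0,0,0,0]]'
python3 -m jog '[[0,0,0,2,0,0,0],[0,0,0,1.5,0,0,0],[0,0,0,0.5,0,0,0],[0,0,0,0,0,0,0],[0,0,0,0,0,0,0]]'
python3 -m jog '[[0,0,0,0,0,0,0],[0,0,0,0,0,0,0],[0,0,0,0,0,0,0],[0,0,0,0,0,0,0],[0,0,0,0,0,0,0]]'
```

```text
time: 9.82
tcp_pos: [415.5, -190.0, 40.7]
tcp_rot: [[0.265, -0.964, -0.0], [-0.964, -0.265, -0.0], [0.0, 0.0, -1.0]]
wrist_force: [-0.2, 0.1, -1.1]
gripper_width: 28.9
time: 10.45
tcp_pos: [415.7, -190.2, 36.8]
tcp_rot: [[0.265, -0.964, 0.0], [-0.964, -0.265, -0.0], [0.0, -0.0, -1.0]]
wrist_force: [1.1, -0.3, 0.3]
gripper_width: 28.7
time: 11.08
tcp_pos: [415.6, -190.1, 36.7]
tcp_rot: [[0.265, -0.964, 0.0], [-0.964, -0.265, -0.0], [0.0, -0.0, -1.0]]
wrist_force: [1.3, -1.3, 1.4]
gripper_width: 29.0
```

```bash
python3 -m jog '[[45,0,0,0,0,0,0],[45,0,0,0,0,0,0],[45,0,0,0.5,0,0,0],[45,0,0,0,0,0,0],[45,0,0,0,0,0,0]]'
python3 - <<'E'
from h import *
import pickle
w=capture('wrist');s=capture('scene');print(state()['tcp_pos'],state()['wrist_force'])
save(w,'pics/a.png',(180,60,480,360),1.333)
save(s,'pics/b.png',(223,155,303,235),5)
cv2.imwrite('pics/laid.png',np.hstack([cv2.imread('pics/a.png')[:400,:400],cv2.imread('pics/b.png')]))
E
```

```text
time: 11.7
tcp_pos: [415.4, -190.0, 36.2]
tcp_rot: [[0.265, -0.964, -0.0], [-0.964, -0.265, 0.0], [-0.0, 0.0, -1.0]]
wrist_force: [-0.3, 0.2, 0.5]
gripper_width: 44.9
[ 415.4247584  -190.03434541   36.21006583] [-0.44524719  0.07627269 -0.69082435]
```

View pics/laid.png

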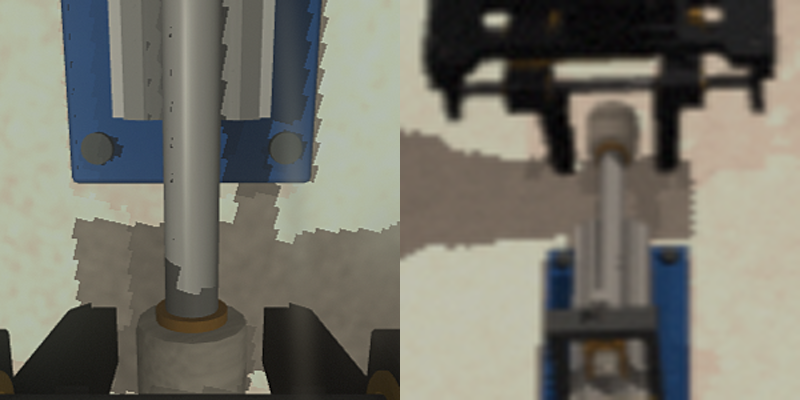

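```bash
python3 -m jog '[[0,0,0,0,0,0,0],[0,0,0,0,0,0,0],[0,0,0,0,0,0,0],[0,0,0,0,0,0,0],[0,0,0,0,0,0,0]]'
python3 -m jog '[[0,0,-2,0,0,0,0],[0,0,-3,0,0,0,0],[0,0,-3,0,0,0,0],[0,0,-3,0,0,0,0],[0,0,-2,0,0,0,0]]'
python3 -m jog '[[0,0,-1.5,0,0,0,0],[0,0,-1.5,0,0,0,0],[0,0,-1.5,0,0,0,0],[0,0,-1.5,0,0,0,0],[0,0,-1.5,0,0,0,0]]'
python3 -m jog '[[0,0,-1.5,0,0,0,0],[0,0,-1.5,0,0,0,0],[0,0,-1.5,0,0,0,0],[0,0,-1.5,0,0,0,0],[0,0,-1.5,0,0,0,0]]'
```

```text
time: 12.42
tcp_pos: [415.5, -190.1, 36.2]
tcp_rot: [[0.265, -0.964, 0.0], [-0.964, -0.265, -0.0], [0.0, -0.0, -1.0]]
wrist_force: [0.1, 0.4, 0.6]
gripper_width: 28.3
time: 13.05
tcp_pos: [428.3, -186.6, 36.2]
tcp_rot: [[0.265, -0.964, 0.0], [-0.964, -0.265, -0.0], [0.0, -0.0, -1.0]]
wrist_force: [-0.1, -0.7, 0.7]
gripper_width: 28.4
time: 13.68
tcp_pos: [432.6, -185.5, 35.9]
tcp_rot: [[0.263, -0.965, -0.005], [-0.965, -0.263, -0.001], [-0.001, 0.005, -1.0]]
wrist_force: [-7.7, -3.5, 6.4]
gripper_width: 28.6
time: 14.3
tcp_pos: [441.0, -183.3, 36.1]
tcp_rot: [[0.264, -0.965, -0.003], [-0.965, -0.264, -0.001], [-0.0, 0.003, -1.0]]
wrist_force: [-4.2, -2.9, 3.8]
gripper_width: 28.1
```

```bash
python3 -m jog '[[0,0,-0.8,0,0,0,0],[0,0,-0.8,0,0,0,0],[0,0,-0.8,0,0,0,0],[0,0,-0.8,0,0,0,0],[0,0,-0.8,0,0,0,0]]'
python3 -m jog '[[0,0,-0.6,0,0,0,0],[0,0,-0.6,0,0,0,0],[0,0,-0.6,0,0,0,0],[0,0,-0.6,0,0,0,0],[0,0,-0.6,0,0,0,0]]'
```

```text
time: 14.92
tcp_pos: [444.9, -182.2, 36.2]
tcp_rot: [[0.264, -0.964, -0.003], [-0.965, -0.264, -0.001], [-0.0, 0.003, -1.0]]
wrist_force: [-4.5, -2.7, 4.4]
gripper_width: 28.5
time: 15.55
tcp_pos: [447.8, -181.4, 36.1]
tcp_rot: [[0.264, -0.965, -0.003], [-0.965, -0.264, -0.001], [-0.0, 0.003, -1.0]]
wrist_force: [-4.8, -3.0, 5.5]
gripper_width: 28.5
```

```bash
python3 -m jog '[[0,0,-0.6,0,0,0,0],[0,0,-0.6,0,0,0,0],[0,0,-0.6,0,0,0,0],[0,0,-0.6,0,0,0,0],[0,0,-0.6,0,0,0,0]]'

```

```text
time: 16.18
tcp_pos: [450.6, -180.7, 36.2]
tcp_rot: [[0.264, -0.964, -0.003], [-0.965, -0.264, -0.001], [-0.0, 0.003, -1.0]]
wrist_force: [-5.3, -2.9, 4.0]
gripper_width: 28.6
```

```bash
python3 -m jog '[[0,0,-0.5,0,0,0,0],[0,0,-0.5,0,0,0,0],[0,0,-0.5,0,0,0,0],[0,0,-0.5,0,0,0,0],[0,0,-0.5,0,0,0,0]]'

```

```text
time: 16.8
tcp_pos: [453.0, -180.0, 36.2]
tcp_rot: [[0.264, -0.964, -0.003], [-0.964, -0.264, -0.001], [-0.0, 0.003, -1.0]]
wrist_force: [-4.9, -3.4, 5.7]
gripper_width: 28.1
```

```bash
python3 -m jog '[[0,0,-0.5,0,0,0,0],[0,0,-0.5,0,0,0,0],[0,0,-0.5,0,0,0,0],[0,0,-0.5,0,0,0,0],[0,0,-0.5,0,0,0,0]]'

```

```text
time: 17.42
tcp_pos: [455.3, -179.3, 36.1]
tcp_rot: [[0.264, -0.965, -0.003], [-0.965, -0.264, -0.001], [-0.0, 0.003, -1.0]]
wrist_force: [-4.9, -3.1, 5.6]
gripper_width: 28.8
```

```bash
python3 -m jog '[[0,0,-0.4,0,0,0,0],[0,0,-0.4,0,0,0,0],[0,0,-0.4,0,0,0,0],[0,0,-0.4,0,0,0,0],[0,0,0,0,0,0,0]]'

```

```text
time: 18.05
tcp_pos: [455.5, -179.3, 36.1]
tcp_rot: [[0.264, -0.965, -0.006], [-0.965, -0.264, -0.001], [-0.0, 0.006, -1.0]]
wrist_force: [-8.6, -3.0, 8.8]
gripper_width: 28.5
```

```bash
python3 -m jog '[[0,0,-0.4,0,0,0,0],[0,0,-0.4,0,0,0,0],[0,0,-0.4,0,0,0,0],[0,0,0,0,0,0,0],[0,0,0,0,0,0,0]]'

```

```text
time: 18.68
tcp_pos: [455.5, -179.2, 36.0]
tcp_rot: [[0.263, -0.965, -0.008], [-0.965, -0.263, -0.001], [-0.001, 0.008, -1.0]]
wrist_force: [-11.0, -4.1, 11.2]
gripper_width: 28.6
```

```bash
python3 -m jog '[[0,0,-0.4,-0.2,0,0,0],[0,0,-0.4,-0.2,0,0,0],[0,0,-0.3,-0.2,0,0,0],[0,0,0,0,0,0,0],[0,0,0,0,0,0,0]]'

```

```text
time: 19.3
tcp_pos: [455.7, -179.2, 36.1]
tcp_rot: [[0.263, -0.965, -0.009], [-0.965, -0.263, -0.001], [-0.001, 0.009, -1.0]]
wrist_force: [-11.1, -5.0, 8.1]
gripper_width: 28.7
```

```bash
python3 -m jog '[[0,0,-0.4,0,0,0,0],[0,0,-0.4,0,0,0,0],[0,0,0,0,0,0,0],[0,0,0,0,0,0,0],[0,0,0,0,0,0,0]]'
python3 -m jog '[[0,0,0,0,0,0,0],[0,0,0,0,0,0,0],[0,0,0,0,0,0,0],[0,0,0,0,0,0,0],[0,0,0,0,0,0,0]]'

```

```text
time: 19.92
tcp_pos: [455.6, -179.1, 36.0]
tcp_rot: [[0.263, -0.965, -0.011], [-0.965, -0.263, -0.001], [-0.002, 0.011, -1.0]]
wrist_force: [-12.6, -6.3, 9.6]
gripper_width: 28.3
time: 20.55
tcp_pos: [455.7, -179.1, 36.0]
tcp_rot: [[0.263, -0.965, -0.011], [-0.965, -0.263, -0.001], [-0.001, 0.011, -1.0]]
wrist_force: [-13.2, -4.8, 9.3]
gripper_width: 28.8
```

```bash
python3 -m jog '[[50,0,0,0,0,0,0],[50,0,0,0,0,0,0],[50,0,0,0,0,0,0],[50,0,0,0,0,0,0],[50,0,0,0,0,0,0]]'
python3 - <<'E'
from h import *
import pickle
w=capture('wrist')
save(w,'pics/a.png',(180,60,480,360),1.333)
pickle.dump(w,open('rel.pkl','wb'))
E
python3 -m jog '[[50,0,0,-10,0,0,0],[50,0,0,-20,0,0,0],[50,0,0,-40,0,0,0],[50,0,0,-60,0,0,0],[50,0,0,-50,0,0,0]]'
python3 -m jog '[[50,0,0,0,0,0,0],[50,0,0,0,0,0,0],[50,0,0,0,0,0,0],[50,0,0,0,0,0,0],[50,0,0,0,0,0,0]]'
python3 - <<'E'
from h import *
w=capture('wrist')
save(w,'pics/b.png',(190,0,440,250),1.6)
cv2.imwrite('pics/end.png',np.hstack([cv2.imread('pics/a.png')[:400,:400],cv2.imread('pics/b.png')]))
E
```

```text
time: 21.18
tcp_pos: [461.6, -177.3, 36.8]
tcp_rot: [[0.265, -0.964, 0.0], [-0.964, -0.265, 0.0], [-0.0, -0.0, -1.0]]
wrist_force: [-0.2, -0.1, -0.0]
gripper_width: 49.9
time: 21.85
tcp_pos: [461.5, -177.4, 219.6]
tcp_rot: [[0.265, -0.964, 0.001], [-0.964, -0.265, -0.0], [0.001, -0.001, -1.0]]
wrist_force: [0.1, -0.3, 0.4]
gripper_width: 50.3
time: 22.48
tcp_pos: [461.2, -177.3, 216.2]
tcp_rot: [[0.265, -0.964, -0.001], [-0.964, -0.265, 0.001], [-0.001, 0.001, -1.0]]
wrist_force: [-0.2, -0.3, 0.4]
gripper_width: 50.1
```

View pics/end.png

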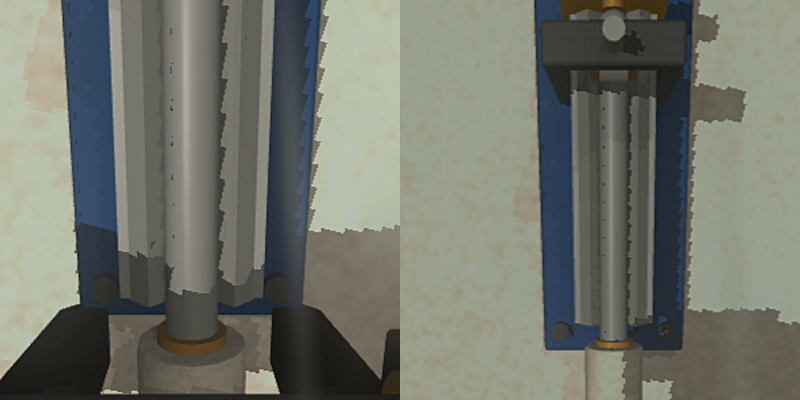

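```bash
python3 - <<'E'
from h import *
w=capture('wrist');s=capture('scene')
u=np.array([np.cos(.268),np.sin(.268),0]);O=np.array([535,-157,0])
for r in(346,349,352):print('bob x by image',u@(ray(w,190+613/1.6,r/1.6,70)-O)-15)
print('bob x by touch',u@(np.array([455.6,-179.2,0])-O),state()['time'])
im=s["img"][:,:,::-1]
save(s,'pics/e.png',(225,175,325,275),6);
E
```

```text
bob x by image -82.1312877853078
bob x by image -83.61205670578455
bob x by image -85.09679086648521
bob x by touch -82.44424770094176 22.625
```

View pics/e.png

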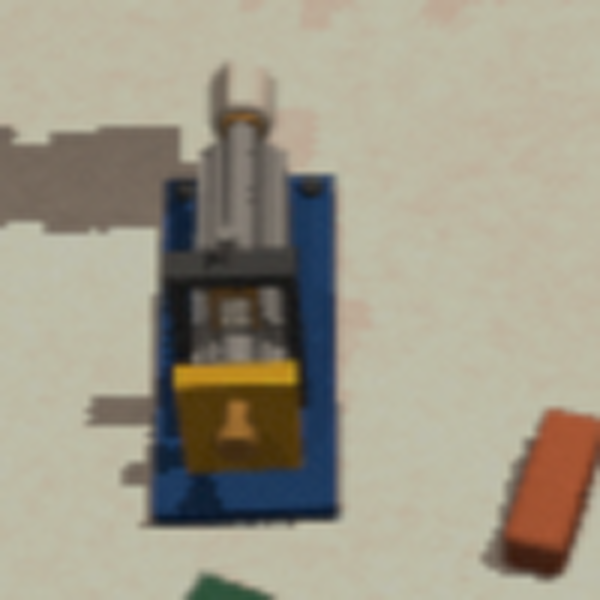

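```bash
python3 -c "
from station import *
print(job_done())"
```

```text
the job is handed in; nothing more can be done
None
```

The white-bob mandrel is lying home in the groove of the blue fixture, nose against the brass screw. I let go of it and handed the job in at about 22.6 s.

**What I did:**
- I gripped the white bob, carried the mandrel across level and laid it in the groove, with the nose about 41 mm along by my estimate, short of the roller.
- I let it settle and regripped it. Sliding under the roller took about 5.5 N steadily; the highest reading was about 8 N, as the nose met the roller.
- I felt the stop when the tool stopped advancing while the force rose. I then raised the push to about 14 N and held it for about 1 s, roughly 8 N net on the screw. That net figure is an estimate from the wrist force; I didn't measure it at the screw.

**Last checks:**
- **Position:** after release the bob's place is -82.4 mm by touch and -82 to -85 mm by image, so I see no clear slip back. Its front is about 9 mm clear of the groove's open end, within the expected 7 to 19 mm.
- **Robot:** the gripper is raised clear, and the wrist force is back near zero.
- **Surroundings:** the end stop looks unmoved. The red-bob mandrel was undisturbed when I lifted the white one; I did not look at it again at the end.

**Disagreements:** the first top-camera estimate of the fixture was 3 to 5 mm off the wrist-camera one. I used the wrist view, and the mandrel laid in the groove without trouble. The nose touching the screw is hidden under the bridge, so that contact is known by feel, not by sight.

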